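Plug the air tube into the push-fit fitting

ROBOT

A 6-joint arm with a two-finger parallel gripper is mounted at the origin on a cart in front of the work surface, level with it; the furniture and walls round the work are solid. World frame = base frame: x ahead of the robot, y to its left, z up, the work surface at z = 0. Lengths are in m, angles in degrees, forces in N, time in s.
With the tool pointing down it reaches from about 0.35 to 0.875 m from the base axis. Payload 4.2 kg.
Tool frame: the origin (TCP) lies midway between the tips of the shut fingers; the grasp point (between the pads) lies 19 mm behind it (r.pinch_z is the distance from the TCP to the grasp point, in m); z points along the fingers, y is the line along which they close (so a half turn about z gives the same grasp; the last joint's range is limited). The gripper opens to 87 mm and grips with 3 to 60 N. Pads are 19 mm wide; open, the fingers measure 117 mm over their backs; the gripper's body (75 mm by 190 mm) begins 51 mm behind the grasp point.
Start: joints at [-51.245, 22.042, 0.453, 0, -68.411, -14.817], TCP at [0.254, -0.571, 0.223] pointing down, gripper open.
Joint ranges: [-179.83, 179.83], [-69.29, 118.12], [-61.27, 80.66], [-181.25, 117.63], [-171.15, -9.14], [-177.46, 177.46]. Speed limits (degrees/s): [159.86, 159.86, 180, 180, 180, 180].

INTERFACE

Orientations are given as a 3x3 rotation matrix whose columns are the frame's x, y, z axes.
In Python, from station import r, imaging, models gives the robot as it stands. The module is installed in compiled form; this text tells all that it offers.
- The arm moves only by the tool apply_moves, never from a script. Its argument "moves" is a list of rows, each a list of 2 entries, a list of its own where there are three numbers: the shift along the tool's x, y, z in m, then the turn about the tool's z in degrees. A call has 1 to 5 rows; each row shifts and turns the commanded pose from where the row before left it, along the tool's axes as they then stand; what a row does not reach is not made up. A row lasts 1/12 s, in which the tool goes at most 41.7 mm and 7.16 degrees, less where a joint would pass 70% of its speed; a pose out of reach is approached as far as the arm can. A call is refused whole if a number of a shift passes 0.0417 or a number of a turn 7.16, either way. A call with a gripper value outside its range is refused whole. "hand" is the finger opening in m, from 0 to 0.087, set as the call begins (left out, the last holds). The fingers move at their own pace and stop on an object; the grip force is fixed at half the most. Time passes only in rows, so rows that do not move let the fingers close. It gives the time, the measured TCP pose, the force, the opening and the grip force at its end, in the units of the state.
- r.sense(): the state, without advancing time (a new reading comes with each control period).
- imaging.capture(name): name is "scene" or "top" or "wrist"; returns a dict with "frame" (480x640x3 uint8, blue, green, red), "intrinsics" (3x3 intrinsics, pixels), "eye" and "orientation" of the camera in the world. Camera axes: x right, y down, z forward; pixel columns grow to the right and rows downward; lengths in m; the calibration is good to about 2 mm. A picture is of the moment at which its call begins. There is no depth.
- r.finish_job(): hands the job in; it is judged then, once.
Trained networks look in a picture, given as the dict that the camera call returned (one of the last four; its "shot" number tells which), for a name from the list of things; names that differ only in an ending like _2 or _b are one class to them, and where a whole thing is asked for, a point or a joint stands for the part that bears it (a point fixed in the world has none). Each returns a list of dicts, best first, with "confidence" (0 to 1); they miss things now and then, are a little off and sometimes report something else, mostly with a low value. They report only what shows in the picture. A call takes as long as a camera call.
- models.cut_out(picture, target): "region" (480x640 bool, what is visible of it) and "extent" ([left, top, width, height] as shares, 0 to 1, of the picture: columns of its width, rows of its height, round what is visible of it).
- models.place_of(picture, target): "at" ([column, row] as shares, 0 to 1, of the picture: columns of its width, rows of its height: a listed point, or the origin of a listed thing).
The state is a dict: "time_s": time; "joints": joint angles; "joint_velocities": joint speeds; "effort": joint torques, N m; "tcp_pos": TCP position; "ee_rot": TCP orientation; "wrist_force": force on the tool from outside, world axes, zero at the start; "moment": the same for the moment, N m; "gripper_width": opening from 0.0 (shut) to 1.0 (fully open); "gripper_force": force on a finger pad.
Only numpy, scipy, OpenCV 4.12 (cv2) and the standard library are available. Lean on these libraries where they do the work, as an engineer would, in place of code of your own. Each camera call takes 0.05 s, during which the arm holds its last target. There are 200 camera calls.

TASK

Lift the dust cap off the push-fit air fitting and stand it upright on the work board. Then take the rigid metal tube out of its wooden block and push it straight down into the fitting, past the rubber seal, until it is fully home on the stop at the bottom of the bore; feel for the stop and never press on it with more than about 30 N. Let go of it and leave the screwdriver, the paint pot and the tape measure where they are.

Things in the scene. Friction and masses are not known exactly. Their poses are not given: they have to be found in the camera images.
- fitting: push-fit air fitting, fixed: 60 x 60 x 12 mm flange, upright round body 44 mm across with a brass hexagon and a small gauge, black release ring 29 mm across on top; 74 mm high in all. Origin at the centre of its underside, z up. The round shoulder that the cap stands on is 66 mm above the origin, the ring's top 74 mm
- mouth (a point): centre of the fitting's mouth, level with the ring's top. The vertical bore below is 16 mm wide, its mouth flared to 23 mm (4 mm deep). It ends on a rigid stop 24 to 54 mm below the mouth: set differently every time, it cannot be seen or measured, only felt as a hard rise of the force
- seal (a point): centre of the sprung rubber seal in the bore, 15 mm below the mouth; the seal is 5 mm high and 12 mm wide inside. Pushing the 14 mm tube through takes about 8 to 15 N, after that it drags with 2 to 6 N and holds the tube upright
- cap: grey dust cap, 38 mm across, 37 mm high: a hollow skirt 13 mm high with a round knob on top 18 mm across that spans 13 to 37 mm above the origin. Origin at the centre of its underside (skirt's rim), z up. It sits loosely over the fitting's ring, rim on the shoulder; 30 g
- tube: rigid metal tube, 14 mm across, 115 mm long, 35 to 70 g, open at the top, its lower end bevelled over 3 mm. Origin at the centre of its lower end, z along the tube to the upper end. Starts standing in the block, lower end 6 mm above the block's underside
- tube_block: wooden block 56 x 56 x 40 mm, fixed, with one round hole 17 mm wide and 34 mm deep in which the tube stands loosely. Origin at the centre of its underside
- board: plywood work board, fixed, 225 x 760 x 12 mm, the fitting, the block and the bystanders stand on it. Origin at the centre of its underside; its top is 12 mm above that
- screwdriver: bystander: screwdriver with yellow handle, 22 x 146 x 22 mm, lying along its y axis near the front edge of the board; origin at the centre of its underside
- paint_pot: bystander: paint pot with white cap, 33 mm across, 30 mm high; origin at the centre of its underside
- pocket_tape: bystander: yellow tape measure, 28 x 64 x 48 mm; origin at the centre of its underside

How it is judged:
By the outcome, as a careful person would: the job done as asked, in the order asked, and still so for the second after the job is handed in, with the robot touching nothing.
It also fails if it takes over 51 s, if anything falls off the work surface, if the arm or the gripper's body presses on something with over 40 N, if the wrist force passes 120 N, or if a joint passes its speed limit or range.

## Working session

There is one attempt and no reset: what is moved stays moved. The work goes in short steps, Python scripts to look and compute and a tool call to move; the robot and the scene stay as the last step left them, time stands still between calls to the robot, and variables do not carry over. Pictures are saved under pics/ and viewed, at most 14 in all, crops included, and the job is handed in when it is done.

Besides the shell and the picture viewer there is one more tool, called after ">>>" in YAML: its name, and indented under it one key for each argument. apply_moves: Moves the arm, as the interface text tells. Its arguments: {"type":"object","properties":{"moves":{"type":"array"},"hand":{"type":"number"}},"required":["moves"]}

```bash
mkdir -p pics
cat > h.py <<'E'
import numpy as np, cv2
from station import r, imaging, models
def ray(p,at):
    K=np.array(p["intrinsics"]);d=np.linalg.solve(K,[at[0]*640,at[1]*480,1]);return np.array(p["eye"]),np.array(p["orientation"])@d
def onz(p,at,z):
    e,d=ray(p,at);return e+d*(z-e[2])/d[2]
def tri(ps):
    A=0;b=0
    for p,at in ps:
        e,d=ray(p,at);d=d/np.linalg.norm(d);M=np.eye(3)-np.outer(d,d);A=A+M;b=b+M@e
    return np.linalg.solve(A,b)
def proj(p,X):
    c=np.array(p["orientation"]).T@(np.array(X)-np.array(p["eye"]));u=np.array(p["intrinsics"])@c;return u[:2]/u[2]
E
python3 - <<'E'
from h import *
np.set_printoptions(precision=4,suppress=True)
P={n:imaging.capture(n) for n in("scene","top")}
for n,p in P.items(): cv2.imwrite(f"pics/{n}0.png",p["frame"]);print(n,np.array(p["eye"]))
for t in "fitting mouth cap tube tube_block board screwdriver paint_pot pocket_tape".split():
    ps=[]
    for n,p in P.items():
        o=models.place_of(p,t)
        if o: ps.append((p,o[0]["at"]));print(t,n,round(o[0]["confidence"],2),np.array(o[0]["at"])*[640,480],"z12:",onz(p,o[0]["at"],.012)[:2])
    if len(ps)==2: print("   tri",tri(ps))
s=r.sense();print(s["tcp_pos"],np.array(s["ee_rot"]),r.pinch_z,s["time_s"])
E
```

```text
scene [-0.3773 -0.5234  0.7279]
top [0.2619 0.0019 1.3488]
fitting scene 0.87 [280.704 243.984] z12: [0.5241 0.1385]
fitting top 0.92 [263.424 224.208] z12: [0.5134 0.134 ]
   tri [0.5127 0.132  0.0203]
mouth scene 0.89 [279.616 215.712] z12: [0.6266 0.2138]
mouth top 0.81 [262.592 216.576] z12: [0.5338 0.1361]
   tri [0.5161 0.1298 0.0919]
cap scene 0.76 [274.88  215.808] z12: [0.6201 0.2232]
cap top 0.57 [264.832 215.808] z12: [0.5357 0.1302]
   tri [0.5125 0.1301 0.0943]
tube scene 0.53 [413.312 288.912] z12: [ 0.5295 -0.1825]
tube top 0.42 [388.992 222.288] z12: [ 0.513  -0.1949]
   tri [ 0.5092 -0.1914  0.0288]
tube_block scene 0.84 [415.104 291.696] z12: [ 0.523  -0.1894]
tube_block top 0.67 [265.92 223.2 ] z12: [0.516  0.1274]
   tri [ 0.5803 -0.0075 -0.0691]
board scene 0.79 [322.112 272.592] z12: [0.4798 0.0019]
board top 0.78 [316.928 235.68 ] z12: [ 0.4806 -0.0054]
   tri [ 0.4782 -0.0028  0.0152]
screwdriver scene 0.56 [295.296 291.408] z12: [0.3964 0.0131]
screwdriver top 0.75 [310.976 273.12 ] z12: [0.383  0.0116]
   tri [0.3842 0.0088 0.0212]
paint_pot scene 0.62 [462.272 324.72 ] z12: [ 0.477  -0.3048]
paint_pot top 0.54 [436.672 244.8  ] z12: [ 0.4512 -0.3171]
   tri [ 0.448  -0.3118  0.036 ]
pocket_tape scene 0.74 [209.728 228.816] z12: [0.4894 0.3163]
pocket_tape top 0.62 [195.712 243.408] z12: [0.4656 0.3098]
   tri [0.4668 0.302  0.0281]
[ 0.2536 -0.5712  0.2225] [[-0.914  -0.4057 -0.    ]
 [-0.4057  0.914   0.    ]
 [ 0.      0.0001 -1.    ]] 0.0187 1.0
```

View pictures.

View pics/scene0.png

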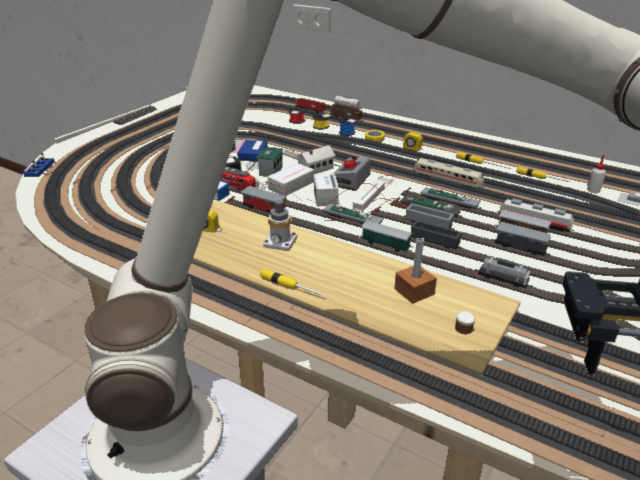

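View pics/top0.png

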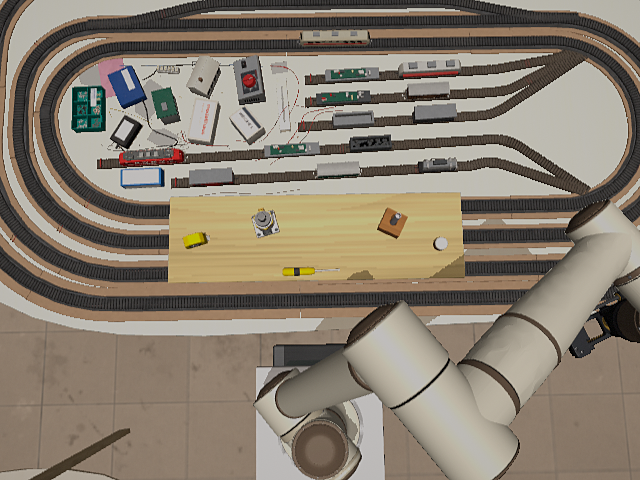

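The overview shows the fitting with its cap at about (263,224) in the top view and the block with the tube at (392,222). The tape is at (195,240), the screwdriver at (310,271) and the pot at (440,243). The space between the fitting and the block is free for the cap.

>>> apply_moves:
  moves:
    - [[-0.026,0.022,-0.003],0]
    - [[-0.026,0.022,-0.003],0]
    - [[-0.026,0.022,-0.003],0]
    - [[-0.026,0.022,-0.003],0]
    - [[-0.026,0.022,-0.003],0]

```text
time_s: 1.42
tcp_pos: [0.3281, -0.4166, 0.2377]
ee_rot: [[-0.914, -0.405, 0.0], [-0.405, 0.914, -0.0], [-0.0, -0.0, -1.0]]
wrist_force: [0.2, -0.6, -0.5]
gripper_width: 0.998
gripper_force: 0.0
```

>>> apply_moves:
  moves:
    - [[-0.026,0.022,-0.003],0]
    - [[-0.026,0.022,-0.003],0]
    - [[-0.026,0.022,-0.003],0]
    - [[-0.026,0.022,-0.003],0]
    - [[-0.026,0.022,-0.003],0]

```text
time_s: 1.83
tcp_pos: [0.4024, -0.2631, 0.253]
ee_rot: [[-0.914, -0.406, 0.001], [-0.406, 0.914, -0.0], [-0.001, -0.001, -1.0]]
wrist_force: [1.1, 0.0, -0.2]
gripper_width: 1.0
gripper_force: 0.0
```

```bash
cat > w.py <<'E'
from h import *
import sys
np.set_printoptions(precision=4,suppress=True)
p=imaging.capture("wrist");cv2.imwrite(f"pics/{sys.argv[1]}.png",p["frame"]);print("eye",np.array(p["eye"]),"fwd",np.array(p["orientation"])[:,2])
Z=dict(fitting=.012,mouth=.086,cap=.078,tube=.018,tube_block=.012)
for t in sys.argv[2:]:
    for o in models.place_of(p,t)[:1]: print(t,round(o["confidence"],2),np.array(o["at"])*[640,480],onz(p,o["at"],Z[t]))
s=r.sense();print(s["tcp_pos"],np.array(s["ee_rot"]),s["joints"],s["time_s"],s["wrist_force"])
E
python3 w.py w1 fitting mouth cap tube tube_block
```

```text
eye [ 0.341  -0.2901  0.4145] fwd [ 0.2248  0.0993 -0.9693]
[ 0.4016 -0.2651  0.2525] [[-0.9143 -0.4051 -0.0003]
 [-0.4051  0.9143 -0.    ]
 [ 0.0002  0.0001 -1.    ]] [-14.0287   6.5958 -16.1125   0.0047 -67.3061 -52.0727] 2.1333 [-0.2745 -0.3359  0.3258]
```

View pics/w1.png

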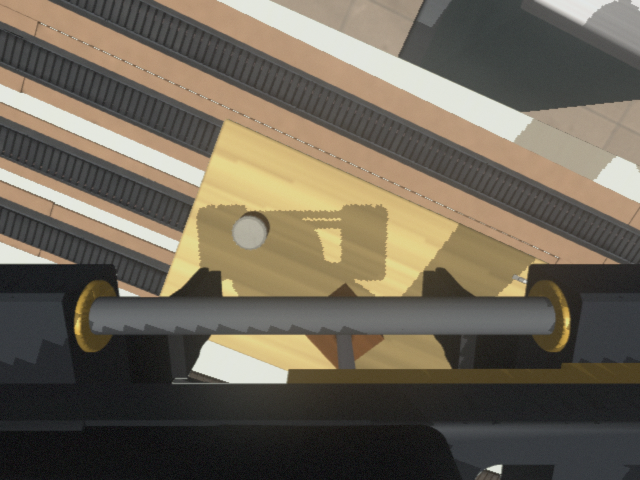

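The wrist camera looks at the +x side of the tool, where the pot shows at (250,232). The bar of the gripper covers the block at (345,330). I will pass beyond the objects to see them clear.

>>> apply_moves:
  moves:
    - [[-0.04,0.005,0],0]
    - [[-0.04,0.005,0],0]
    - [[-0.04,0.005,0],0]
    - [[-0.04,0.005,0],0]
    - [[-0.04,0.004,0],0]

```text
time_s: 2.55
tcp_pos: [0.5759, -0.1622, 0.2523]
ee_rot: [[-0.915, -0.403, -0.001], [-0.403, 0.915, -0.0], [0.001, 0.0, -1.0]]
wrist_force: [0.5, 0.7, 0.3]
gripper_width: 1.002
gripper_force: 0.0
```

```bash
python3 w.py w2 tube tube_block
```

```text
eye [ 0.5147 -0.189   0.4138] fwd [ 0.2238  0.0989 -0.9696]
tube 0.59 [323.328 118.704] [ 0.5012 -0.1934  0.018 ]
tube_block 0.82 [319.808 121.2  ] [ 0.5045 -0.1956  0.012 ]
[ 0.5764 -0.1616  0.2506] [[-0.9139 -0.4059 -0.0026]
 [-0.4059  0.9139  0.0001]
 [ 0.0023  0.0012 -1.    ]] [ -0.1804  18.5333  -0.7211  -0.0069 -70.8957 -65.87  ] 2.7 [-0.3451 -0.2656  0.8077]
```

>>> apply_moves:
  moves:
    - [[-0.015,0.033,0],0]
    - [[-0.015,0.033,0],0]
    - [[-0.015,0.033,0],0]
    - [[-0.015,0.033,0],0]
    - [[-0.015,0.033,0],0]

```text
time_s: 3.12
tcp_pos: [0.5758, 0.019, 0.2527]
ee_rot: [[-0.915, -0.403, -0.0], [-0.403, 0.915, -0.0], [0.0, -0.0, -1.0]]
wrist_force: [1.4, -0.2, -0.1]
gripper_width: 1.0
gripper_force: 0.0
```

>>> apply_moves:
  moves:
    - [[-0.015,0.033,0],0]
    - [[-0.015,0.033,0],0]
    - [[-0.015,0.033,0],0]
    - [[-0.015,0.033,0],0]
    - [[0,0,0],0]

```text
time_s: 3.53
tcp_pos: [0.578, 0.1677, 0.2521]
ee_rot: [[-0.913, -0.408, 0.0], [-0.408, 0.913, 0.001], [-0.001, 0.001, -1.0]]
wrist_force: [0.2, -1.8, -1.0]
gripper_width: 1.002
gripper_force: 0.0
```

```bash
python3 w.py w3 fitting mouth cap; python3 -c "
import cv2,numpy as np
a=cv2.imread('pics/w2.png');b=cv2.imread('pics/w3.png');cv2.imwrite('pics/w23.png',np.hstack([a[:,120:520],b[:,120:520]]))"
```

```text
eye [0.5167 0.1404 0.4135] fwd [ 0.224   0.101  -0.9693]
cap 0.96 [313.984 119.376] [0.5091 0.1303 0.078 ]
[0.5778 0.1628 0.2525] [[-0.9148 -0.4038 -0.0005]
 [-0.4038  0.9148 -0.0005]
 [ 0.0007 -0.0002 -1.    ]] [ 31.1765  18.5734  -0.3968   0.0082 -71.0704 -97.3604] 3.7333 [ 1.1934 -0.4922  0.6488]
```

View pics/w23.png

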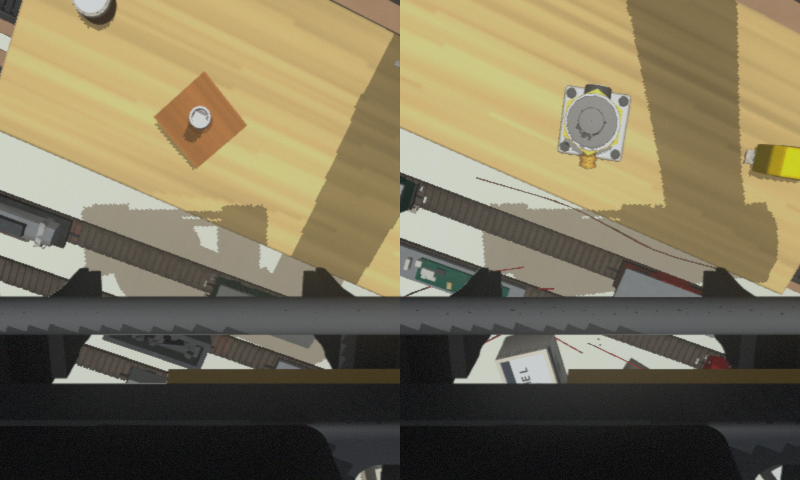

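Left (w2): the tube's open top is at about (320,118) on the block. Right (w3): the cap's knob is at about (312,121) on the fitting, with the gauge at (307,160). I will measure them now at their true heights.

Run:
```python
from h import *
np.set_printoptions(precision=4,suppress=True)
p=imaging.capture("wrist")
o=models.cut_out(p,"cap")[0];m=o["region"];ys,xs=np.nonzero(m);c=np.array([xs.mean(),ys.mean()])
print("cap cen",c,m.sum(),o["confidence"],onz(p,c/[640,480],.095),p["eye"])
(cx,cy),rr=cv2.minEnclosingCircle(np.c_[xs,ys].astype(np.float32));print(cx,cy,rr,onz(p,np.array([cx,cy])/[640,480],.091))
g=cv2.cvtColor(p["frame"],cv2.COLOR_BGR2GRAY)
for c in (cv2.HoughCircles(g[80:170,260:370],cv2.HOUGH_GRADIENT,1,3,param1=80,param2=12,minRadius=11,maxRadius=35) if 1 else 0)[0][:6]: print("hough",c+[260,80,0])
q=dict(p);q["eye"]=[.5147,-.189,.4138]
g2=cv2.imread("pics/w2.png")
for c in cv2.HoughCircles(cv2.cvtColor(g2,6)[90:150,290:350],cv2.HOUGH_GRADIENT,1,3,param1=80,param2=10,minRadius=7,maxRadius=20)[0][:4]:
    u=c[:2]+[290,90];print("tube",u,c[2],onz(q,u/[640,480],.133))
s=r.sense();print(s["tcp_pos"],p["intrinsics"])
cv2.imwrite("pics/z.png",cv2.resize(np.hstack([g2[80:180,260:370],p["frame"][70:170,260:370]]),None,fx=3.5,fy=3.5))
```

```text
cap cen [317.1971 124.6832] 1979 0.65 [0.5117 0.1298 0.095 ] [0.5165 0.136  0.414 ]
317.2842712402344 124.69035339355469 25.4776554107666 [0.5116 0.1298 0.091 ]
hough [318.5 121.5  34.4]
hough [317.5 125.5  25.6]
hough [319.5 129.5  31.1]
hough [313.5 121.5  29.9]
hough [313.5 128.5  31.1]
hough [319.5 116.5  34.4]
tube [319.5 121.5] 12.2 [ 0.5079 -0.1939  0.133 ]
tube [319.5 115.5] 11.0 [ 0.5043 -0.1954  0.133 ]
tube [313.5 126.5] 15.0 [ 0.5125 -0.1963  0.133 ]
tube [320.5 118.5] 8.2 [ 0.5058 -0.194   0.133 ]
[0.5779 0.1627 0.2527] [[398.4157   0.     321.7315]
 [  0.     398.4157 234.4857]
 [  0.       0.       1.    ]]
```

View pics/z.png

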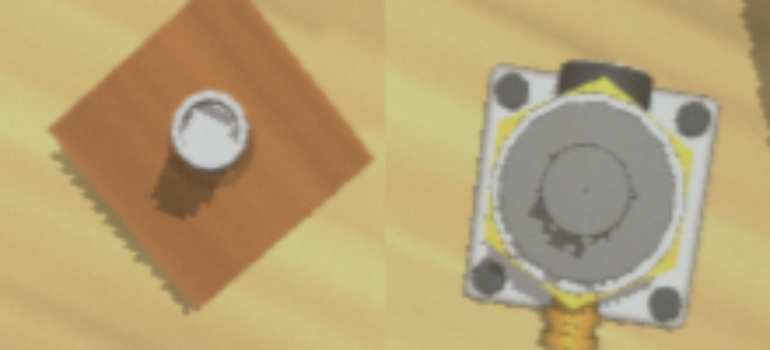

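The tube top's centre is at pixel (320,117). The cap's knob is at (317.7,124.3), which gives (0.5117, 0.1298). Moving over the knob now, then down and gripping.

>>> apply_moves:
  moves:
    - [[0.018,-0.001,0.02],0]
    - [[0.018,-0.001,0.02],0]
    - [[0.018,-0.001,0.02],0]
    - [[0.0195,0,0.02],0]
    - [[0,0,0.02],0]
  hand: 0.05

```text
time_s: 4.25
tcp_pos: [0.5089, 0.1291, 0.1522]
ee_rot: [[-0.915, -0.403, -0.002], [-0.403, 0.915, -0.0], [0.001, 0.001, -1.0]]
wrist_force: [-0.1, 0.2, -0.0]
gripper_width: 0.708
gripper_force: 0.0
```

>>> apply_moves:
  moves:
    - [[0,0,0],0]
    - [[0,0,0],0]

```text
time_s: 4.42
tcp_pos: [0.5121, 0.1309, 0.1526]
ee_rot: [[-0.914, -0.405, -0.001], [-0.405, 0.914, -0.001], [0.001, -0.001, -1.0]]
wrist_force: [0.7, 1.1, 0.6]
gripper_width: 0.605
gripper_force: 0.0
```

>>> apply_moves:
  moves:
    - [[0,0,0.019],0]
    - [[0,0,0.019],0]
    - [[0,0,0.0185],0]
    - [[0,0,0],0]
    - [[0,0,0],0]

```text
time_s: 4.83
tcp_pos: [0.5131, 0.1321, 0.0968]
ee_rot: [[-0.914, -0.406, 0.001], [-0.406, 0.914, -0.0], [-0.001, -0.001, -1.0]]
wrist_force: [-0.6, -0.5, 0.8]
gripper_width: 0.573
gripper_force: 0.0
```

>>> apply_moves:
  moves:
    - [[0,0,0],0]
    - [[0,0,0],0]
    - [[0,0,0],0]
    - [[0,0,0],0]
    - [[0,0,0],0]
  hand: 0

```text
time_s: 5.25
tcp_pos: [0.513, 0.1326, 0.0975]
ee_rot: [[-0.914, -0.406, 0.003], [-0.406, 0.914, 0.001], [-0.003, -0.0, -1.0]]
wrist_force: [-0.3, -0.2, 5.1]
gripper_width: 0.427
gripper_force: 30.0
```

The opening is 37 mm, so the fingers hold the skirt and not the knob. The board must sit about 10 mm higher than I assumed, as it lies on the tracks, which agrees with the triangulated heights. I will open, rise and regrip.

>>> apply_moves:
  moves:
    - [[0,0,0],0]
    - [[0,0,0],0]
    - [[0,0,0],0]
    - [[0,0,-0.006],0]
    - [[0,0,-0.006],0]
  hand: 0.055

```text
time_s: 5.67
tcp_pos: [0.5115, 0.1319, 0.1079]
ee_rot: [[-0.914, -0.406, -0.001], [-0.406, 0.914, -0.001], [0.002, -0.0, -1.0]]
wrist_force: [-0.0, 1.3, -0.2]
gripper_width: 0.622
gripper_force: 0.0
```

>>> apply_moves:
  moves:
    - [[0,0,0],0]
    - [[0,0,0],0]
    - [[0,0,0],0]
    - [[0,0,0],0]
    - [[0,0,0],0]
  hand: 0

```text
time_s: 6.08
tcp_pos: [0.5118, 0.132, 0.1079]
ee_rot: [[-0.914, -0.406, -0.0], [-0.406, 0.914, -0.0], [0.0, 0.0, -1.0]]
wrist_force: [-0.8, -0.3, -0.0]
gripper_width: 0.337
gripper_force: 0.0
```

Run:
```python
from h import *
np.set_printoptions(precision=4,suppress=True)
P=[imaging.capture(n) for n in("scene","top")]
cv2.imwrite("pics/s2.png",cv2.resize(P[0]["frame"][180:300,200:340],None,fx=4,fy=4))
for i in (0,1):
    print(i,{t:(lambda o:o and np.round(np.array(o[0]["at"])*[640,480],1))(models.place_of(P[i],t)) for t in("screwdriver","tube_block","tube","cap","board")})
s=r.sense();print(s["tcp_pos"],s["gripper_width"],s["wrist_force"])
```

```text
0 {'screwdriver': array([294.2, 289.8]), 'tube_block': array([413.1, 291.9]), 'tube': array([413.3, 289. ]), 'cap': array([275.2, 217.4]), 'board': array([321. , 271.4])}
1 {'screwdriver': [], 'tube_block': array([393.2, 224.4]), 'tube': array([388.7, 222.6]), 'cap': array([314.9, 235.3]), 'board': array([316. , 236.7])}
[0.5119 0.1321 0.108 ] 0.1979120859372415 [-0.6574  0.1003 -0.3079]
```

View pics/s2.png

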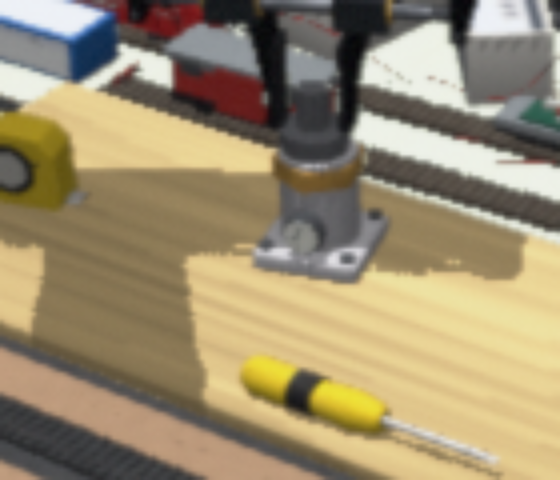

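The picture shows the fingers round the knob above the skirt (crop about (310,110)), and the opening of 17 mm fits the 18 mm knob. Lifting.

>>> apply_moves:
  moves:
    - [[0,0,0],0]
    - [[0,0,-0.005],0]
    - [[0,0,-0.015],0]
    - [[0,0,-0.015],0]
    - [[0,0,-0.015],0]

```text
time_s: 7.1
tcp_pos: [0.5119, 0.1321, 0.1589]
ee_rot: [[-0.914, -0.406, -0.0], [-0.406, 0.914, -0.0], [0.0, -0.0, -1.0]]
wrist_force: [-0.3, -1.1, -0.6]
gripper_width: 0.199
gripper_force: 30.5
```

>>> apply_moves:
  moves:
    - [[0.012,-0.03,0],0]
    - [[0.012,-0.03,0],0]
    - [[0.012,-0.03,0],0]
    - [[0.012,-0.03,0],0]
    - [[0.012,-0.03,0],0]

```text
time_s: 7.52
tcp_pos: [0.5179, -0.0307, 0.1587]
ee_rot: [[-0.914, -0.406, 0.001], [-0.406, 0.914, 0.0], [-0.001, -0.0, -1.0]]
wrist_force: [0.8, -0.2, -0.6]
gripper_width: 0.195
gripper_force: 30.5
```

>>> apply_moves:
  moves:
    - [[0,0,0.02],0]
    - [[0,0,0.02],0]
    - [[0,0,0.02],0]
    - [[0,0,0.02],0]
    - [[0,0,0],0]

```text
time_s: 7.93
tcp_pos: [0.5152, -0.03, 0.0749]
ee_rot: [[-0.915, -0.404, -0.008], [-0.404, 0.915, -0.001], [0.007, 0.002, -1.0]]
wrist_force: [-1.0, -0.3, -0.7]
gripper_width: 0.196
gripper_force: 30.5
```

Run:
```python
from h import *
P=imaging.capture("scene")
u=proj(P,r.sense()["tcp_pos"]).astype(int);print(u)
a=P["frame"][u[1]-80:u[1]+60,u[0]-110:u[0]+70];cv2.imwrite("pics/s3.png",cv2.resize(a,None,fx=4,fy=4))
s=r.sense();print(s["tcp_pos"],s["gripper_width"],s["wrist_force"])
```

```text
[344 242]
[ 0.51666388 -0.02974148  0.07678644] 0.19617537203157384 [ 0.56966666 -0.47311998  0.35556713]
```

View pics/s3.png

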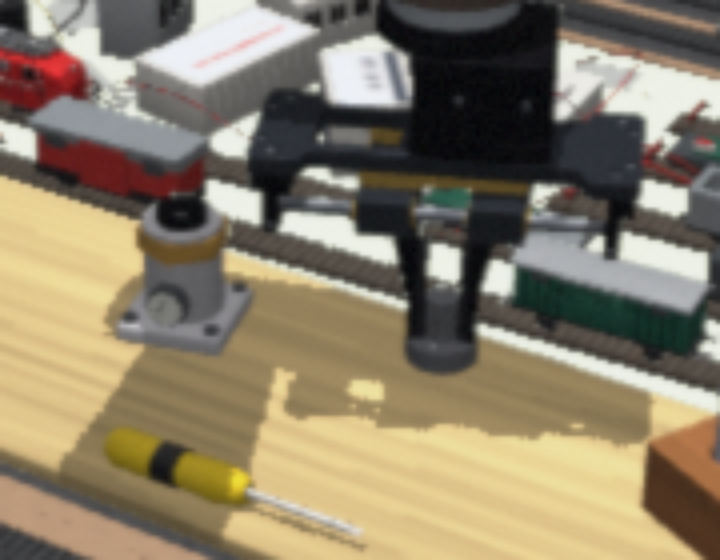

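The cap hangs upright in the fingers and the fitting's black ring is open at crop (180,210). Lowering to contact.

>>> apply_moves:
  moves:
    - [[0,0,0.014],0]
    - [[0,0,0.013],0]
    - [[0,0,0.002],0]
    - [[0,0,0.002],0]
    - [[0,0,0.002],0]

```text
time_s: 8.4
tcp_pos: [0.5191, -0.0291, 0.0463]
ee_rot: [[-0.914, -0.406, 0.002], [-0.406, 0.914, 0.0], [-0.002, -0.001, -1.0]]
wrist_force: [0.5, -0.1, -1.3]
gripper_width: 0.2
gripper_force: 30.5
```

>>> apply_moves:
  moves:
    - [[0,0,0.001],0]
    - [[0,0,0.001],0]
    - [[0,0,0],0]

```text
time_s: 8.65
tcp_pos: [0.5182, -0.0293, 0.0435]
ee_rot: [[-0.914, -0.406, 0.001], [-0.406, 0.914, 0.0], [-0.001, -0.0, -1.0]]
wrist_force: [-0.3, 0.2, -0.4]
gripper_width: 0.202
gripper_force: 30.5
```

>>> apply_moves:
  moves:
    - [[0,0,0.001],0]
    - [[0,0,0],0]

```text
time_s: 8.82
tcp_pos: [0.518, -0.0293, 0.0421]
ee_rot: [[-0.914, -0.406, 0.0], [-0.406, 0.914, 0.0], [-0.0, -0.0, -1.0]]
wrist_force: [-0.2, -0.9, -0.2]
gripper_width: 0.197
gripper_force: 30.5
```

>>> apply_moves:
  moves:
    - [[0,0,0.0005],0]
    - [[0,0,0],0]

```text
time_s: 8.98
tcp_pos: [0.5181, -0.0293, 0.0419]
ee_rot: [[-0.914, -0.406, 0.0], [-0.406, 0.914, -0.0], [-0.0, -0.0, -1.0]]
wrist_force: [-0.4, -0.1, 2.1]
gripper_width: 0.196
gripper_force: 30.5
```

Contact was felt at the predicted height. Releasing the cap, rising and looking at the open mouth.

>>> apply_moves:
  moves:
    - [[0,0,0],0]
    - [[0,0,0],0]
    - [[0,0,0],0]
    - [[0,0,0],0]
    - [[0,0,-0.005],0]
  hand: 0.05

```text
time_s: 9.4
tcp_pos: [0.5172, -0.0295, 0.0458]
ee_rot: [[-0.914, -0.405, -0.002], [-0.405, 0.914, -0.0], [0.002, 0.001, -1.0]]
wrist_force: [0.2, 1.0, -0.0]
gripper_width: 0.486
gripper_force: 0.0
```

>>> apply_moves:
  moves:
    - [[0,0,-0.02],0]
    - [[0,0,-0.04],0]
    - [[-0.02,0,-0.04],0]
    - [[-0.02,0.025,-0.04],0]
    - [[-0.02,0.025,-0.035],0]

```text
time_s: 9.82
tcp_pos: [0.5492, 0.0304, 0.21]
ee_rot: [[-0.915, -0.404, 0.002], [-0.404, 0.915, 0.0], [-0.002, -0.0, -1.0]]
wrist_force: [1.1, 0.6, -1.1]
gripper_width: 0.572
gripper_force: 0.0
```

>>> apply_moves:
  moves:
    - [[-0.024,0.033,-0.01],0]
    - [[-0.024,0.033,-0.01],0]
    - [[-0.024,0.034,-0.01],0]
    - [[0,0,0],0]
    - [[0,0,0],0]
  hand: 0.087

```text
time_s: 10.23
tcp_pos: [0.5738, 0.1516, 0.2371]
ee_rot: [[-0.913, -0.409, 0.001], [-0.409, 0.913, 0.001], [-0.001, 0.0, -1.0]]
wrist_force: [-1.4, -0.7, 1.0]
gripper_width: 0.87
gripper_force: 0.0
```

```bash
python3 w.py w4 mouth fitting
python3 - <<'E'
from h import *
P=imaging.capture("scene")
a=cv2.imread("pics/w4.png")[70:190,230:410]
b=P["frame"][205:285,250:390]
cv2.imwrite("pics/m.png",np.hstack([cv2.resize(a,(450,300)),cv2.resize(b,(350,300))]))
E
```

```text
eye [0.5125 0.1243 0.3985] fwd [ 0.2244  0.1008 -0.9693]
mouth 0.81 [327.488 136.08 ] [0.5126 0.1291 0.086 ]
fitting 0.65 [327.104 138.192] [0.5145 0.1307 0.012 ]
[0.5731 0.1486 0.2363] [[-0.9143 -0.4051 -0.0013]
 [-0.4051  0.9143 -0.0006]
 [ 0.0014 -0.     -1.    ]] [ 30.1953  18.3459  -3.0714  -0.0082 -68.6613 -96.2923] 10.3833 [0.6345 0.3777 0.0902]
```

View pics/m.png

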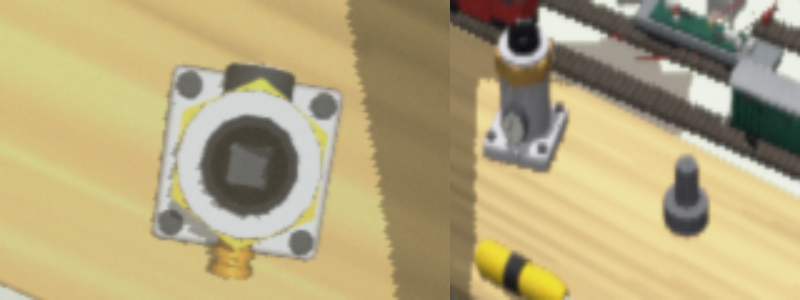

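The cap stands upright on the board (right crop, (685,195)). The mouth is open, with its ring centred at wrist pixel (329.6,135.2). On to the tube.

>>> apply_moves:
  moves:
    - [[0.016,-0.035,0],0]
    - [[0.016,-0.035,0],0]
    - [[0.016,-0.035,0],0]
    - [[0.016,-0.035,0],0]
    - [[0.016,-0.035,0],0]

```text
time_s: 10.85
tcp_pos: [0.5705, -0.0458, 0.2368]
ee_rot: [[-0.914, -0.405, -0.0], [-0.405, 0.914, -0.0], [0.0, -0.0, -1.0]]
wrist_force: [0.9, -0.2, -0.4]
gripper_width: 1.0
gripper_force: 0.0
```

>>> apply_moves:
  moves:
    - [[0.016,-0.037,0],0]
    - [[0.016,-0.037,0],0]
    - [[0.016,-0.037,0],0]
    - [[0,0,0],0]
    - [[0,0,0],0]

```text
time_s: 11.27
tcp_pos: [0.5714, -0.1671, 0.2362]
ee_rot: [[-0.916, -0.4, -0.001], [-0.4, 0.916, 0.0], [0.001, 0.001, -1.0]]
wrist_force: [-0.1, -1.2, -0.0]
gripper_width: 1.001
gripper_force: 0.0
```

```bash
python3 w.py w5 tube tube_block
python3 - <<'E'
from h import *
np.set_printoptions(precision=4,suppress=True)
p=imaging.capture("wrist");S=np.array([640,480])
q=dict(p);q["eye"]=[.5125,.1243,.3985]
print("mouth",onz(q,np.array([329.6,135.2])/S,.096))
o=models.cut_out(p,"tube")[0];ys,xs=np.nonzero(o["region"]);print(xs.min(),xs.max(),ys.min(),ys.max(),o["confidence"])
x0,y0=int(xs.mean())-40,int(ys.mean())-30
cv2.imwrite("pics/t.png",cv2.resize(p["frame"][y0:y0+60,x0:x0+80],None,fx=8,fy=8));print(x0,y0,p["eye"])
s=r.sense();print(s["tcp_pos"])
for u in ([x0+40,y0+30],[x0+41,y0+30],[x0+40,y0+31]): print(u,onz(p,np.array(u)/S,.143))
E
```

```text
eye [ 0.5101 -0.1937  0.3977] fwd [ 0.2236  0.0984 -0.9697]
tube 0.23 [215.424   7.68 ] [ 0.4503 -0.3197  0.018 ]
tube_block 0.84 [324.928 128.016] [ 0.5038 -0.1931  0.012 ]
[ 0.5723 -0.1637  0.2366] [[-0.914  -0.4056 -0.0002]
 [-0.4056  0.914   0.0002]
 [ 0.0001  0.0003 -1.    ]] [ -0.3921  18.6158  -2.6244  -0.0122 -68.7714 -65.673 ] 11.4167 [-0.123  -0.2051  0.1539]
mouth [0.5111 0.13   0.096 ]
308 331 111 133 0.69
279 91 [ 0.511  -0.1907  0.3981]
[ 0.5726 -0.1628  0.2368]
[319, 121] [ 0.5047 -0.1953  0.143 ]
[320, 121] [ 0.5045 -0.1948  0.143 ]
[319, 122] [ 0.5053 -0.1951  0.143 ]
```

View pics/t.png

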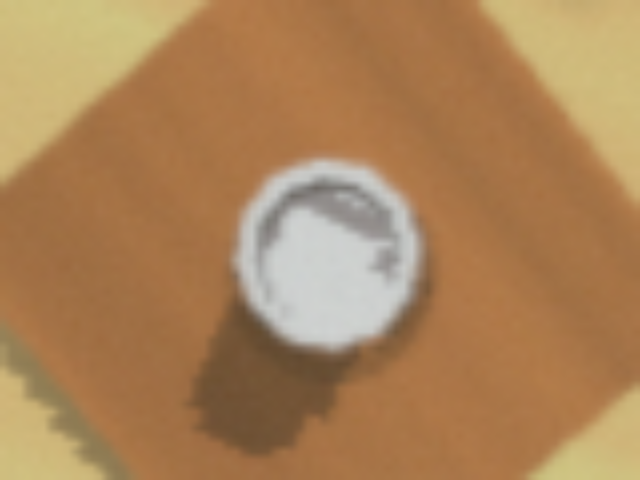

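The tube's top ring is centred at wrist pixel (320,122), which gives (0.505, -0.1945). Moving over it and gripping 20 mm below its top.

>>> apply_moves:
  moves:
    - [[0.02,-0.0005,0.015],0]
    - [[0.02,-0.0005,0.015],0]
    - [[0.02,-0.0005,0.015],0]
    - [[0.0145,0,0.02],0]
    - [[0,0,0],0]
  hand: 0.05

```text
time_s: 11.93
tcp_pos: [0.5005, -0.1943, 0.1682]
ee_rot: [[-0.914, -0.405, -0.009], [-0.405, 0.914, 0.003], [0.007, 0.006, -1.0]]
wrist_force: [-1.7, 1.0, -0.9]
gripper_width: 0.706
gripper_force: 0.0
```

>>> apply_moves:
  moves:
    - [[0,0,0],0]
    - [[0,0,0.02],0]
    - [[0,0,0.02],0]
    - [[0,0,0.02],0]
    - [[0,0,0.008],0]

```text
time_s: 12.35
tcp_pos: [0.506, -0.1945, 0.1026]
ee_rot: [[-0.913, -0.407, -0.001], [-0.407, 0.913, 0.0], [0.001, 0.001, -1.0]]
wrist_force: [-0.4, 0.4, 0.2]
gripper_width: 0.579
gripper_force: 0.0
```

>>> apply_moves:
  moves:
    - [[0,0,0],0]
    - [[0,0,0],0]
    - [[0,0,0],0]
    - [[0,0,0],0]
    - [[0,0,0],0]
  hand: 0

```text
time_s: 12.77
tcp_pos: [0.506, -0.1955, 0.1049]
ee_rot: [[-0.914, -0.406, 0.002], [-0.406, 0.914, -0.0], [-0.002, -0.001, -1.0]]
wrist_force: [0.2, -0.7, 0.0]
gripper_width: 0.282
gripper_force: 0.0
```

>>> apply_moves:
  moves:
    - [[0,0,0],0]
    - [[0,0,0],0]
    - [[0,0,0],0]

```text
time_s: 13.02
tcp_pos: [0.5055, -0.1955, 0.1043]
ee_rot: [[-0.914, -0.406, 0.001], [-0.406, 0.914, -0.0], [-0.001, -0.001, -1.0]]
wrist_force: [-0.9, 0.9, 3.0]
gripper_width: 0.151
gripper_force: 30.0
```

>>> apply_moves:
  moves:
    - [[0,0,-0.005],0]
    - [[0,0,-0.015],0]
    - [[0,0,-0.025],0]
    - [[0,0,-0.03],0]
    - [[0,0,-0.03],0]

```text
time_s: 13.43
tcp_pos: [0.5046, -0.1954, 0.2096]
ee_rot: [[-0.914, -0.406, -0.002], [-0.406, 0.914, 0.0], [0.002, 0.001, -1.0]]
wrist_force: [0.8, 0.4, -0.5]
gripper_width: 0.157
gripper_force: 30.0
```

>>> apply_moves:
  moves:
    - [[0,0,-0.005],0]
    - [[0,0,0],0]
    - [[0,0,0],0]

```text
time_s: 13.68
tcp_pos: [0.5047, -0.1952, 0.2133]
ee_rot: [[-0.914, -0.405, -0.0], [-0.405, 0.914, 0.001], [0.0, 0.001, -1.0]]
wrist_force: [0.3, 0.9, -1.2]
gripper_width: 0.153
gripper_force: 30.0
```

Run:
```python
from h import *
np.set_printoptions(precision=4,suppress=True)
P=imaging.capture("scene");s=r.sense();t=np.array(s["tcp_pos"]);R=np.array(s["ee_rot"])
a=proj(P,t+[0,0,.039]);b=proj(P,t-[0,0,.076]);print(t,a,b,s["wrist_force"],s["gripper_width"])
o=models.cut_out(P,"tube")[0];ys,xs=np.nonzero(o["region"]);print(o["confidence"],xs.min(),xs.max(),ys.min(),ys.max())
print([(y,round(xs[ys==y].mean(),1)) for y in np.unique(ys)[::3]])
d=np.array([.5111,.130,0])-t;print("tool delta",R.T@d)
u=a.astype(int);c=P["frame"][u[1]-30:u[1]+120,u[0]-100:u[0]+100];cv2.imwrite("pics/g.png",cv2.resize(c,None,fx=4,fy=4))
```

```text
[ 0.5042 -0.1952  0.2124] [426.1368 188.9796] [419.8887 244.3223] [ 0.3211  0.1041 -0.2435] 0.15486098986593977
0.69 417 429 185 243
[(np.int64(185), np.float64(425.0)), (np.int64(188), np.float64(426.0)), (np.int64(191), np.float64(425.5)), (np.int64(194), np.float64(425.5)), (np.int64(197), np.float64(425.0)), (np.int64(200), np.float64(425.0)), (np.int64(203), np.float64(424.0)), (np.int64(206), np.float64(423.5)), (np.int64(209), np.float64(423.5)), (np.int64(212), np.float64(423.0)), (np.int64(215), np.float64(422.5)), (np.int64(218), np.float64(422.5)), (np.int64(221), np.float64(422.5)), (np.int64(224), np.float64(421.5)), (np.int64(227), np.float64(421.5)), (np.int64(230), np.float64(421.0)), (np.int64(233), np.float64(420.5)), (np.int64(236), np.float64(420.5)), (np.int64(239), np.float64(420.0)), (np.int64(242), np.float64(420.0))]
tool delta [-0.1385  0.2941  0.2127]
```

View pics/g.png

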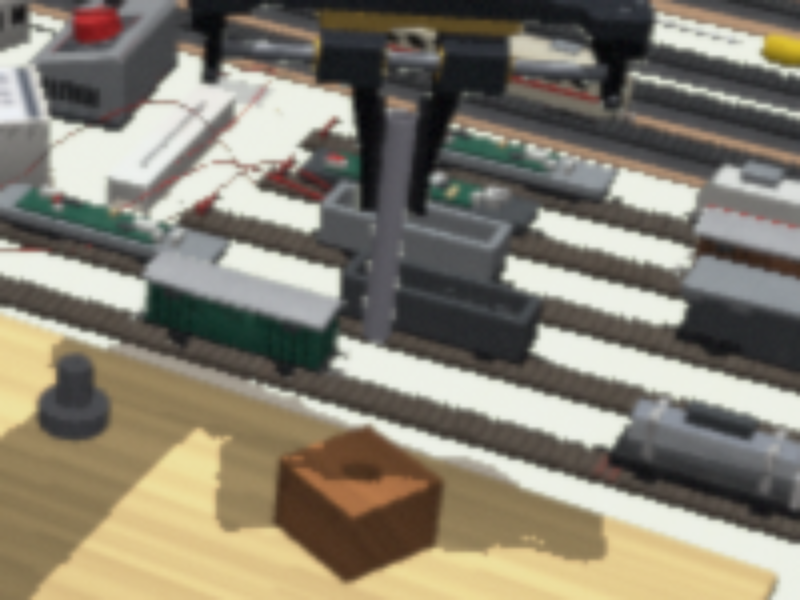

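The tube hangs vertically out of the block, and its ends at (426,185) and (420,243) match the grasp geometry. Carrying it over the mouth.

>>> apply_moves:
  moves:
    - [[-0.0155,0.033,0],0]
    - [[-0.0155,0.033,0],0]
    - [[-0.0155,0.033,0],0]
    - [[-0.0155,0.033,0],0]
    - [[-0.0155,0.033,0],0]

```text
time_s: 14.2
tcp_pos: [0.508, -0.0119, 0.2121]
ee_rot: [[-0.914, -0.405, -0.003], [-0.405, 0.914, -0.001], [0.003, 0.001, -1.0]]
wrist_force: [0.7, -0.1, -0.6]
gripper_width: 0.151
gripper_force: 30.0
```

>>> apply_moves:
  moves:
    - [[-0.0155,0.033,0],0]
    - [[-0.0155,0.033,0],0]
    - [[-0.0155,0.033,0],0]
    - [[-0.0145,0.03,0],0]
    - [[0,0,0],0]

```text
time_s: 14.62
tcp_pos: [0.5124, 0.1339, 0.2119]
ee_rot: [[-0.912, -0.41, -0.002], [-0.41, 0.912, -0.0], [0.002, 0.0, -1.0]]
wrist_force: [1.3, -0.8, -0.1]
gripper_width: 0.147
gripper_force: 30.0
```

>>> apply_moves:
  moves:
    - [[0,0,0.01],0]
    - [[0,0,0.01],0]
    - [[0,0,0.005],0]
    - [[0,0,0],0]
    - [[0,0,0],0]

```text
time_s: 15.03
tcp_pos: [0.5122, 0.1282, 0.1878]
ee_rot: [[-0.915, -0.404, -0.002], [-0.404, 0.915, -0.001], [0.002, -0.0, -1.0]]
wrist_force: [0.1, -0.1, 0.6]
gripper_width: 0.151
gripper_force: 30.0
```

Run:
```python
from h import *
np.set_printoptions(precision=4,suppress=True)
s=r.sense();t=np.array(s["tcp_pos"]);print(t,s["wrist_force"])
out=[]
for n in("scene","top"):
    P=imaging.capture(n);b=proj(P,t-[0,0,.076]);m=proj(P,[.5111,.13,.096]);print(n,b,m,[np.array(o["at"])*[640,480] for o in models.place_of(P,"mouth")[:1]])
    u=m.astype(int);out.append(cv2.resize(P["frame"][u[1]-50:u[1]+40,u[0]-35:u[0]+35],None,fx=5.5,fy=5.5))
cv2.imwrite("pics/i.png",np.hstack(out))
```

```text
[0.5122 0.1282 0.1878] [ 0.074  -0.1213  0.597 ]
scene [279.9476 208.4841] [279.1985 214.9266] [array([277.376, 214.32 ])]
top [261.7109 217.0934] [261.6396 218.8224] [array([261.12, 217.68])]
```

View pics/i.png

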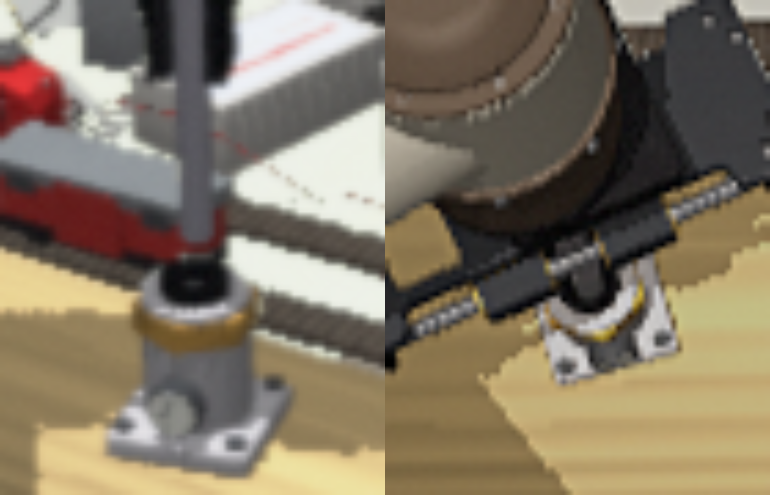

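The tube's lower end hangs about 1 px right of the ring's centre in the scene crop ((197,240) against (193,282)), so I shift 2 mm along tool y. By geometry the tube enters at TCP z 0.172, meets the seal near 0.159 and the stop between 0.148 and 0.118.

>>> apply_moves:
  moves:
    - [[0,0.002,0],0]
    - [[0,0,0.006],0]
    - [[0,0,0.006],0]
    - [[0,0,0.005],0]
    - [[0,0,0],0]

```text
time_s: 15.65
tcp_pos: [0.5107, 0.1309, 0.17]
ee_rot: [[-0.914, -0.406, -0.003], [-0.406, 0.914, -0.001], [0.003, 0.0, -1.0]]
wrist_force: [0.1, 0.1, -1.0]
gripper_width: 0.152
gripper_force: 30.0
```

>>> apply_moves:
  moves:
    - [[0,0,0.0025],0]
    - [[0,0,0.0025],0]
    - [[0,0,0],0]

```text
time_s: 15.9
tcp_pos: [0.5115, 0.1312, 0.1661]
ee_rot: [[-0.914, -0.406, -0.001], [-0.406, 0.914, -0.0], [0.001, 0.0, -1.0]]
wrist_force: [0.5, 0.1, -0.9]
gripper_width: 0.152
gripper_force: 30.0
```

>>> apply_moves:
  moves:
    - [[0,0,0.002],0]
    - [[0,0,0.002],0]
    - [[0,0,0],0]

```text
time_s: 16.15
tcp_pos: [0.5116, 0.1311, 0.1624]
ee_rot: [[-0.914, -0.406, -0.0], [-0.406, 0.914, -0.0], [0.0, -0.0, -1.0]]
wrist_force: [0.8, -1.0, 0.1]
gripper_width: 0.15
gripper_force: 30.0
```

>>> apply_moves:
  moves:
    - [[0,0,0.001],0]
    - [[0,0,0.001],0]
    - [[0,0,0],0]

```text
time_s: 16.4
tcp_pos: [0.5117, 0.1312, 0.1606]
ee_rot: [[-0.914, -0.406, 0.0], [-0.406, 0.914, -0.0], [0.0, -0.0, -1.0]]
wrist_force: [0.5, -1.4, -0.1]
gripper_width: 0.153
gripper_force: 30.0
```

>>> apply_moves:
  moves:
    - [[0,0,0.001],0]
    - [[0,0,0.001],0]
    - [[0,0,0],0]

```text
time_s: 16.65
tcp_pos: [0.5117, 0.1312, 0.1585]
ee_rot: [[-0.914, -0.406, -0.0], [-0.406, 0.914, -0.0], [0.0, -0.0, -1.0]]
wrist_force: [0.7, -1.0, -0.3]
gripper_width: 0.151
gripper_force: 30.0
```

>>> apply_moves:
  moves:
    - [[0,0,0.001],0]
    - [[0,0,0.001],0]
    - [[0,0,0],0]

```text
time_s: 16.9
tcp_pos: [0.5119, 0.1312, 0.1569]
ee_rot: [[-0.914, -0.406, 0.0], [-0.406, 0.914, -0.0], [-0.0, -0.0, -1.0]]
wrist_force: [0.9, -2.0, 1.1]
gripper_width: 0.149
gripper_force: 30.0
```

>>> apply_moves:
  moves:
    - [[0,0,0.001],0]
    - [[0,0,0.001],0]
    - [[0,0,0],0]

```text
time_s: 17.15
tcp_pos: [0.512, 0.1309, 0.1557]
ee_rot: [[-0.914, -0.406, 0.001], [-0.406, 0.914, -0.001], [-0.0, -0.001, -1.0]]
wrist_force: [-1.0, -3.2, 5.3]
gripper_width: 0.157
gripper_force: 30.0
```

>>> apply_moves:
  moves:
    - [[0,0,0.001],0]
    - [[0,0,0.001],0]
    - [[0,0,0],0]

```text
time_s: 17.4
tcp_pos: [0.5121, 0.131, 0.1539]
ee_rot: [[-0.914, -0.406, 0.001], [-0.406, 0.914, -0.0], [-0.001, -0.001, -1.0]]
wrist_force: [-0.7, -3.0, 5.3]
gripper_width: 0.15
gripper_force: 30.0
```

The seal is engaging. I will trim 1 mm toward -y to take off the side load and go on in small steps.

>>> apply_moves:
  moves:
    - [[0.0004,-0.0009,0.001],0]
    - [[0,0,0.001],0]
    - [[0,0,0],0]

```text
time_s: 17.65
tcp_pos: [0.512, 0.1304, 0.1513]
ee_rot: [[-0.914, -0.406, 0.001], [-0.406, 0.914, 0.0], [-0.001, -0.0, -1.0]]
wrist_force: [0.1, -1.1, 4.6]
gripper_width: 0.152
gripper_force: 30.0
```

>>> apply_moves:
  moves:
    - [[0,0,0.001],0]
    - [[0,0,0.001],0]
    - [[0,0,0],0]

```text
time_s: 17.9
tcp_pos: [0.512, 0.1304, 0.1492]
ee_rot: [[-0.914, -0.406, 0.001], [-0.406, 0.914, 0.0], [-0.001, -0.0, -1.0]]
wrist_force: [0.1, -1.5, 4.0]
gripper_width: 0.153
gripper_force: 30.0
```

>>> apply_moves:
  moves:
    - [[0,0,0.001],0]
    - [[0,0,0.001],0]
    - [[0,0,0],0]

```text
time_s: 18.15
tcp_pos: [0.512, 0.1304, 0.1472]
ee_rot: [[-0.914, -0.406, 0.001], [-0.406, 0.914, 0.0], [-0.001, -0.0, -1.0]]
wrist_force: [-1.3, -2.1, 4.7]
gripper_width: 0.15
gripper_force: 30.0
```

Past the seal, with about 4.5 N of drag. I will feel for the stop with one small step per call.

>>> apply_moves:
  moves:
    - [[0,0,0.001],0]
    - [[0,0,0.001],0]
    - [[0,0,0.0005],0]
    - [[0,0,0],0]

```text
time_s: 18.48
tcp_pos: [0.5126, 0.1305, 0.1471]
ee_rot: [[-0.913, -0.407, 0.003], [-0.407, 0.913, 0.0], [-0.003, -0.001, -1.0]]
wrist_force: [-3.2, -1.9, 15.8]
gripper_width: 0.149
gripper_force: 30.0
```

The force rises hard with no motion at about 25 mm depth. One more step to tell the stop from the seal, staying below 30 N.

>>> apply_moves:
  moves:
    - [[0,0,0.0005],0]
    - [[0,0,0.0005],0]
    - [[0,0,0],0]

```text
time_s: 18.73
tcp_pos: [0.513, 0.1307, 0.147]
ee_rot: [[-0.913, -0.407, 0.004], [-0.407, 0.913, 0.0], [-0.004, -0.001, -1.0]]
wrist_force: [-5.3, -1.0, 19.3]
gripper_width: 0.15
gripper_force: 30.0
```

Run:
```python
from h import *
np.set_printoptions(precision=4,suppress=True)
s=r.sense();t=np.array(s["tcp_pos"]);P=imaging.capture("scene");print(t,s["wrist_force"])
print("pred top/bottom ends",proj(P,t+[0,0,.039]),"mouth->",proj(P,[.5111,.13,.096]))
o=models.cut_out(P,"tube")
if o:
    ys,xs=np.nonzero(o[0]["region"]);print(o[0]["confidence"],xs.min(),xs.max(),ys.min(),ys.max())
```

```text
[0.513  0.1307 0.147 ] [-5.3315 -0.9797 19.2747]
pred top/bottom ends [278.0026 176.6016] mouth-> [279.1985 214.9266]
0.51 275 282 174 215
```

Rigid at 19 N, which is above anything the seal can give. I will take off the sideways load and press once more to rule out wedging.

>>> apply_moves:
  moves:
    - [[0.0012,0.0005,-0.002],0]
    - [[0,0,0],0]
    - [[0,0,0.001],0]
    - [[0,0,0.001],0]
    - [[0,0,0],0]

```text
time_s: 19.25
tcp_pos: [0.5125, 0.1307, 0.147]
ee_rot: [[-0.913, -0.408, 0.006], [-0.408, 0.913, 0.001], [-0.006, -0.002, -1.0]]
wrist_force: [-3.0, -1.6, 19.4]
gripper_width: 0.154
gripper_force: 30.0
```

It is the same height and firm: this is the stop. Relaxing the press, letting go and rising.

>>> apply_moves:
  moves:
    - [[0,0,-0.001],0]
    - [[0,0,-0.001],0]
    - [[0,0,-0.001],0]
    - [[0,0,0],0]

```text
time_s: 19.58
tcp_pos: [0.5118, 0.1307, 0.1472]
ee_rot: [[-0.914, -0.406, 0.004], [-0.406, 0.914, 0.001], [-0.004, -0.001, -1.0]]
wrist_force: [1.1, -2.5, 6.8]
gripper_width: 0.154
gripper_force: 30.0
```

>>> apply_moves:
  moves:
    - [[0,0,0],0]
    - [[0,0,0],0]
    - [[0,0,0],0]
    - [[0,0,0],0]
    - [[0,0,0],0]
  hand: 0.05

```text
time_s: 20.0
tcp_pos: [0.5099, 0.1303, 0.1455]
ee_rot: [[-0.914, -0.406, -0.001], [-0.406, 0.914, -0.0], [0.001, 0.0, -1.0]]
wrist_force: [0.4, -0.3, 0.2]
gripper_width: 0.445
gripper_force: 0.0
```

>>> apply_moves:
  moves:
    - [[0,0,-0.01],0]
    - [[0,0,-0.02],0]
    - [[0,0,-0.03],0]
    - [[0,0,-0.03],0]
    - [[0,0,-0.02],0]

```text
time_s: 20.42
tcp_pos: [0.5113, 0.1305, 0.2599]
ee_rot: [[-0.914, -0.406, 0.004], [-0.406, 0.914, 0.001], [-0.004, -0.0, -1.0]]
wrist_force: [-0.3, -0.2, 0.8]
gripper_width: 0.57
gripper_force: 0.0
```

>>> apply_moves:
  moves:
    - [[-0.035,0,0],0]
    - [[-0.035,0,0],0]
    - [[0,0,0],0]
    - [[0,0,0],0]

```text
time_s: 20.75
tcp_pos: [0.575, 0.1591, 0.2553]
ee_rot: [[-0.914, -0.406, -0.002], [-0.406, 0.914, -0.001], [0.002, 0.0, -1.0]]
wrist_force: [-0.9, 0.2, -1.1]
gripper_width: 0.574
gripper_force: 0.0
```

Run:
```python
from h import *
np.set_printoptions(precision=4,suppress=True)
s=r.sense();print(s["tcp_pos"],s["wrist_force"],s["time_s"])
P=imaging.capture("scene");o=models.cut_out(P,"tube")
if o:
    ys,xs=np.nonzero(o[0]["region"]);print(o[0]["confidence"],xs.min(),xs.max(),ys.min(),ys.max())
print("exp top/mouth",proj(P,[.5111,.13,.186]),proj(P,[.5111,.13,.096]))
cv2.imwrite("pics/f.png",cv2.resize(P["frame"][150:330,200:470],(800,533)))
```

```text
[0.575  0.1591 0.2553] [-0.8627  0.2009 -1.099 ] 20.75
0.76 275 282 175 215
exp top/mouth [277.7525 177.0306] [279.1985 214.9266]
```

View pics/f.png

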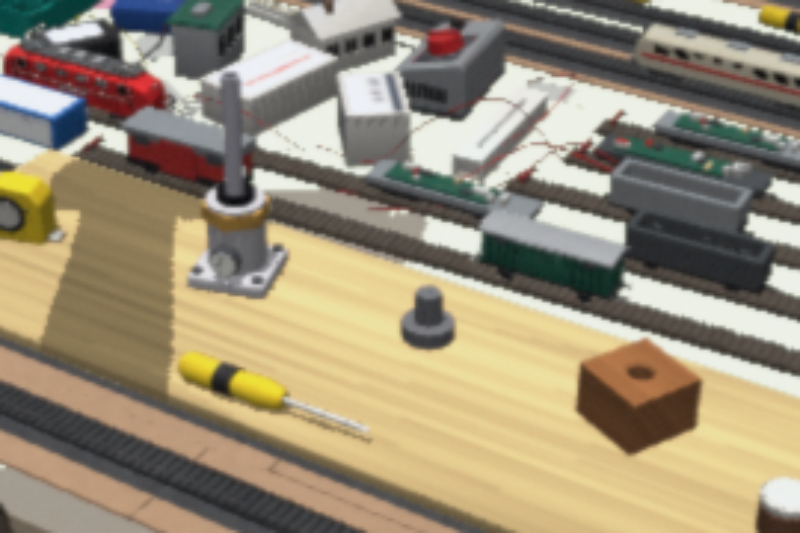

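The tube stands upright in the fitting (crop (232,130)) and its height matches a stop about 25 mm down. The cap stands on the board at (428,318), the bystanders have not moved and the arm is clear.

```bash
python3 -c "
from station import r
print(r.finish_job())"
```

```text
the job is handed in; nothing more can be done
None
```

Job handed in at 20.8 s: the cap stands upright on the board, and the tube is seated on the stop about 25 mm down, pressed with about 19 N and let go; the screwdriver, paint pot and tape measure were not touched.

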